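# Tighten the locking collar of an airbrush work stand

## Task

Lock the painting stand: take the plain steel bar from the wooden tool block, put it down into one of the holes of the stand's collar that show in the open part of the cover, and push the collar round clockwise (seen from above). When the cover leaves the bar no more room, lift the bar out, put it into the next hole that has come into the opening behind it, and push on until the collar is fully home against its stop. Leave the bar standing in its last hole and let go.

Things in the scene. Friction and masses are not known exactly. Their poses are not given: they have to be found in the camera images.
- bar_grip (a point): Where to grip the bar: plain straight round steel, 14 mm thick, 130 mm long, upright and loose (leans up to 3 deg) in a plywood block (70 x 260 x 60 mm high), foot 50 mm deep, 10 mm over the bench. Point 90 mm over the foot, 40 mm below the top; z up along it. A wooden scraper with flat blade and a wooden stirrer with grey disc top, as tall, stand in the block's other two holes, 90 mm apart; order varies.
- collar_axis (a point): Fixed point on the stand's upright axis, level with the collar top, 80 mm over the bench; -x points to the middle of the cover's opening. Steel collar, 154 mm across, six upright holes 60 deg apart on a 58 mm radius, each 24 mm wide, 36 mm deep (floor 44 mm over the bench). Dark sheet cover, top 90 mm over the bench, open 55 deg either side of -x. Spindle at the axis 43 mm thick, top at 96 mm.
- hole_a (a point): Centre of the mouth of one collar hole, 58 mm from the axis, 80 mm over the bench; it turns with the collar. At the start it lies in the opening 13 to 33 deg anticlockwise (from above) of its middle, so it has the longest way to go. The next hole, 60 deg anticlockwise of it, is under the cover until this one nears the opening's clockwise end.
- collar (a joint): Collar angle in rad, growing clockwise seen from above. Starts at 0 to 0.35; fully home at its hard stop, 1.745 (a lug on the collar's flange is then against the block on the base). Dry friction about 0.15 Nm; it stays where left. The bar meets the cover when its centre is about 48 deg either side of the opening's middle, so one hole is not enough.

How it is judged (in metres and radians):
On the way, in this order (a step that is already met when the one before it is completed fails the run):
1. the bar is down in a hole of the collar (horizontal distance between bar_grip and collar_axis between 0.03 and 0.095 m and z of bar_grip in the frame of collar_axis below 0.066 m and angle between bar_grip's own z axis and vertical below 0.45 rad), for 0.1 s.
2. the collar has been turned past 0.5 rad with the bar down in a hole (all of step 1 and value of joint collar above 0.5 rad), for 0.05 s.
3. the bar is lifted out of its hole with the collar not yet home (z of bar_grip in the frame of collar_axis above 0.09 m and value of joint collar below 1.5 rad), for 0.05 s.
4. the bar is down in a hole again, the collar not yet home (all of step 1 and value of joint collar below 1.5 rad), for 0.1 s.
At the end, for the whole second after the job is handed in: The collar is within 0.175 rad (10 degrees) of its hard stop (joint above 1.57) and at rest, and the released bar stands in a hole of the collar: its grip point 30 to 95 mm from the axis, less than 66 mm above the collar's top face, leaning less than 0.45 rad (all of step 1 and value of joint collar above 1.57 rad and velocity of joint collar between -0.05 and 0.05 rad/s); the robot touches nothing.
It also fails if it takes over 48 s, if anything falls off the work surface, if the arm or the gripper's body presses on something with over 40 N, if the wrist force passes 120 N, or if a joint passes its speed limit or range.

## Robot

A 7-joint arm with a two-finger parallel gripper is mounted at the origin on the work surface. World frame = base frame: x ahead of the robot, y to its left, z up, the work surface at z = 0. Lengths are in mm, angles in rad, forces in N, time in s.
With the tool pointing down it reaches from about 425 to 825 mm from the base axis. Payload 3.6 kg.
Tool frame: the origin (TCP) lies midway between the tips of the shut fingers; the grasp point (between the pads) lies 19 mm behind it; z points along the fingers, y is the line along which they close (so a half turn about z gives the same grasp; the last joint's range is limited). The gripper opens to 93 mm and grips with 3 to 60 N. Pads are 15 mm wide; open, the fingers measure 128 mm over their backs; the gripper's body (75 mm by 188 mm) begins 65 mm behind the grasp point.
Start: joints at [1.169, 0.615, -0.013, 1.423, 0.008, 1.103, -0.04], TCP at [238.571, -604.602, 190.24] pointing down, gripper open.
Joint ranges: [-3.12, 3.12], [-0.3, 2.06], [-1.34, 1.32], [0.26, 2.42], [-1.36, 4.5], [0.01, 1.98], [-2.84, 2.84]. Speed limits (rad/s): [2.79, 2.79, 3.14, 3.14, 3.14, 3.14, 3.14].

## Interface

Orientations are given as a unit quaternion [w, x, y, z].
In Python, from cell import sense, imaging, job gives the robot as it stands. The module is installed in compiled form; this text tells all that it offers.
- The arm moves only by the tool send_rows, never from a script. Its argument "commands" is text: rows parted by semicolons, each of 6 numbers parted by spaces: the shift along the tool's x, y, z normalised to -1 to 1, where 1 is 15 cm, then the turn, a rotation vector about the tool's x, y, z normalised to -1 to 1, where 1 is 60 degrees. In form: tx ty tz rx ry rz; .... A call has exactly 5 rows; each row shifts and turns the commanded pose from where the row before left it, along the tool's axes as they then stand; what a row does not reach is not made up. A row lasts 1/12 s, in which the tool goes at most 41.7 mm and 7.16 degrees, less where a joint would pass 70% of its speed; a pose out of reach is approached as far as the arm can. A call with a number of a shift or a turn outside -1 to 1 is refused whole. A call with a gripper value outside its range is refused whole. "grip" is the closure, from 0 (fully open) to 1 (shut), set as the call begins (left out, the last holds). The fingers move at their own pace and stop on an object; "force" is the grip in N (left out, the last holds). Time passes only in rows, so rows that do not move let the fingers close, or fill a call up. It gives the time, the measured TCP pose, the force, the opening and the grip force at its end, in the units of the state.
- sense(): the state, without advancing time (a new reading comes with each control period).
- imaging.snapshot(name): name is "scene" or "top" or "wrist"; returns a dict with "frame" (400x640x3 uint8, red, green, blue), "mtx" (3x3 intrinsics, pixels), "R" (3x3) and "t" (3): a world point X has camera coordinates R X + t. Camera axes: x right, y down, z forward; pixel columns grow to the right and rows downward; lengths in mm; the calibration is good to about 2 mm. A picture is of the moment at which its call begins. There is no depth.
- job.finish_job(): hands the job in; it is judged then, once.
The state is a dict: "t": time; "joints": joint angles; "joint_velocities": joint speeds; "tau": joint torques, N m; "position": TCP position; "eef_rot": TCP orientation; "wrist_force": force on the tool from outside, world axes, zero at the start; "ft_torque": the same for the moment, N m; "opening": finger opening in mm; "gripper_force": force on a finger pad.
Only numpy, scipy, OpenCV 4.12 (cv2) and the standard library are available. Lean on these libraries where they do the work, as an engineer would, in place of code of your own. Each camera call takes 0.05 s, during which the arm holds its last target. There are 200 camera calls.

## Working session

There is one attempt and no reset: what is moved stays moved. The work goes in short steps, Python scripts to look and compute and a tool call to move; the robot and the scene stay as the last step left them, time stands still between calls to the robot, and variables do not carry over. Pictures are saved under pics/ and viewed, at most 10 in all, crops included, and the job is handed in when it is done.

Besides the shell and the picture viewer there is one more tool, called after "Request:" as name(argument=value, ...), one argument or row to a line, values as JSON. send_rows: Moves the arm, as the interface text tells. Scaled input: -1 to 1 covers 15 cm each way for a shift and 60 degrees each way for a turn. Its arguments: {"type":"object","properties":{"commands":{"type":"string"},"grip":{"type":"number"},"force":{"type":"number"}},"required":["commands"]}

```bash
mkdir -p pics; cat > h.py <<'E'
import numpy as np, cv2, json
from cell import sense, imaging, job
def snap(n, f=None):
    s=imaging.snapshot(n); s={k:np.array(v) for k,v in s.items()}
    if f: cv2.imwrite(f'pics/{f}.png', s['frame'][:,:,::-1])
    return s
def ray(s,u,v):
    d=s['R'].T@np.linalg.inv(s['mtx'])@np.array([u,v,1.]); o=-s['R'].T@s['t']
    return o,d/np.linalg.norm(d)
def plane(s,u,v,z):
    o,d=ray(s,u,v); return o+d*(z-o[2])/d[2]
def proj(s,X):
    p=s['mtx']@(s['R']@np.array(X,float)+s['t']); return p[:2]/p[2]
def tri(rs):
    A=sum(np.eye(3)-np.outer(d,d) for o,d in rs); b=sum((np.eye(3)-np.outer(d,d))@o for o,d in rs)
    return np.linalg.solve(A,b)
E
python3 - <<'E'
from h import *
np.set_printoptions(precision=1,suppress=True)
a=snap('scene');b=snap('top');c=snap('wrist')
cv2.imwrite('pics/a.png',a['frame'][:,:,::-1]);cv2.imwrite('pics/b.png',b['frame'][:,:,::-1]);cv2.imwrite('pics/c.png',c['frame'][:,:,::-1])
for s in (a,b,c): print(-s['R'].T@s['t'], s['R'][2], s['mtx'][0,0])
st=sense(); print(st['position'],st['eef_rot'],st['t'],st['wrist_force'])
E
```

```text
[ 910.4 -161.3  786.7] [-0.4  0.3 -0.8] 372.38092050246587
[387.5  95.6 907.5] [ 0.2 -0.  -1. ] 418.0944919324639
[ 307.5 -576.2  383.3] [-0.3 -0.1 -1. ] 336.16021266740194
[ 238.3 -604.   189.4] [-0.   1.   0.2 -0. ] 0.15 [ 0.1  0.3 -0. ]
```

View pics/a.png

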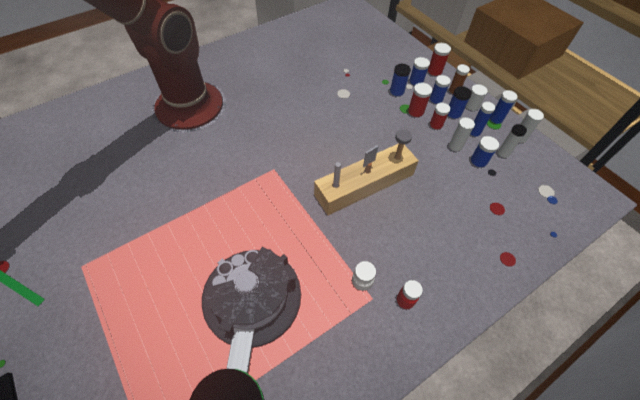

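View pics/b.png

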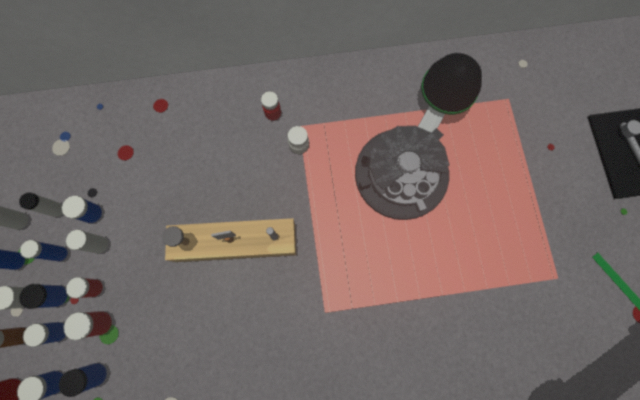

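The bar is the plain grey pin: scene about (337,172), top about (272,233). The stand is at scene (250,285) and top (405,170). I'll make enlarged crops next.

```bash
python3 - <<'E'
import cv2,numpy as np
a=cv2.imread('pics/a.png');b=cv2.imread('pics/b.png')
def c(i,x,y,w,h,s): return cv2.resize(i[y:y+h,x:x+w],None,fx=s,fy=s,interpolation=cv2.INTER_CUBIC)
A=c(a,195,235,100,100,4); B=c(b,350,115,100,100,4)
A2=c(a,312,150,100,50,4);B2=c(b,200,215,100,50,4)
cv2.imwrite('pics/z.png',np.hstack([np.vstack([A,A2]),np.vstack([B,B2])]))
E
```

```text
(no output)
```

View pics/z.png

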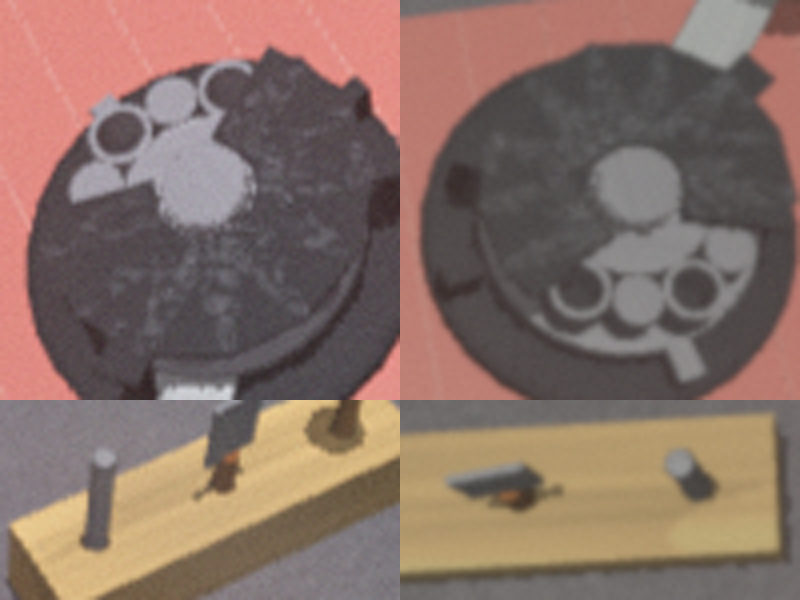

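```bash
python3 - <<'E'
from h import *
np.set_printoptions(precision=1,suppress=True)
a=snap('scene');b=snap('top')
P=dict(bartop=((338.25,164),(270,230.5)),barbase=((336,186),(275.5,237.5)),spindle=((245.75,281.25),(409,161.25)),
 holeR=((224.5,268.8),(423,187)),holeL=((252.5,258),(395,187.5)),ball=((228,390),(452,84)))
X={}
for k,(p,q) in P.items():
    X[k]=tri([ray(a,*p),ray(b,*q)]); print(k,X[k],'reproj',proj(a,X[k])-p,proj(b,X[k])-q)
for k in('holeR','holeL'): print(k,'plane80',plane(a,*P[k][0],80),plane(b,*P[k][1],80))
print('spind96',plane(a,*P['spindle'][0],96),plane(b,*P['spindle'][1],96))
# opening edges on cover plane 90, top view: right & left
for p in [(437,171),(384,194)]: print('edge',plane(b,*p,90))
for p in [(213,285.),(262,251)]: print('edge sc',plane(a,*p,90))
E
```

```text
bartop [514.8 170.7 138.7] reproj [-0.2  0. ] [-0.2 -0.1]
barbase [513.6 170.3  52.6] reproj [-0.6  0.1] [-0.6 -0.2]
spindle [ 624.1 -123.2   93. ] reproj [ 0.5 -0.1] [0.5 0.1]
holeR [ 570.3 -145.6   76.5] reproj [ 0.6 -0. ] [0.6 0.1]
holeL [578.5 -87.9  73.3] reproj [-0.1  0. ] [-0.1 -0. ]
ball [ 776.7 -238.4  107.1] reproj [-1.6  0.2] [-1.3 -0.2]
holeR plane80 [ 571.5 -146.7   80. ] [ 570.  -143.5   80. ]
holeL plane80 [581.7 -88.4  80. ] [576.9 -86.7  80. ]
spind96 [ 624.9 -124.2   96. ] [ 623.6 -121.5   96. ]
edge [ 596.9 -175.6   90. ]
edge [564.4 -60.1  90. ]
edge sc [ 594.2 -180.3   90. ]
edge sc [583.4 -65.9  90. ]
```

View pics/c.png

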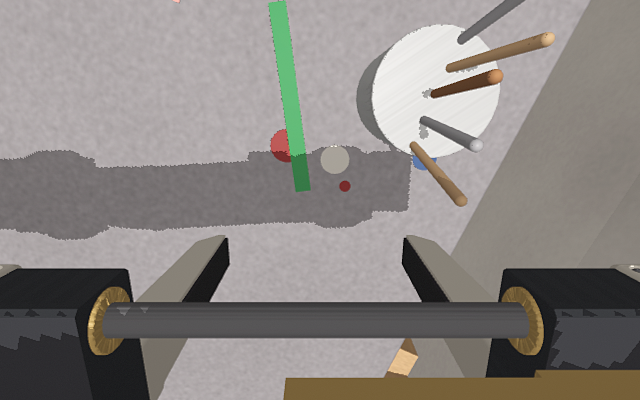

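The wrist view shows only the brush cup and the fingers, nothing I need. The axis is near (624,-123). hole_a is the right-hand hole in the top view, at 203° from the axis, and the opening's middle is near 188°. The bar is at (514.5,170.5).

```bash
cat >> h.py <<'E'
from scipy.spatial.transform import Rotation as Ro
def pose():
    st=sense(); q=st['eef_rot']; return np.array(st['position']),Ro.from_quat([q[1],q[2],q[3],q[0]])
def yaw(): # direction of tool y in world, deg
    p,R=pose(); y=R.as_matrix()[:,1]; return np.degrees(np.arctan2(y[1],y[0]))
def go(target,yawdeg,n,p=None,R=None):
    """rows that lead from the pose to target with tool down and tool y at yawdeg"""
    if p is None: p,R=pose()
    a=np.radians(yawdeg); y=np.array([np.cos(a),np.sin(a),0]); z=np.array([0,0,-1.]); 
    T=Ro.from_matrix(np.c_[np.cross(y,z),y,z]); r=(R.inv()*T).as_rotvec()/n
    d=(np.array(target,float)-p)/n; out=[]; Q=R
    for i in range(n):
        out.append(np.r_[Q.inv().apply(d)/150, r/np.radians(60)]); Q=Q*Ro.from_rotvec(r)
    for o in out: print(' '.join(f'{v:.3f}' for v in o),end='; ')
    print(); return np.array(target,float),T
E
python3 - <<'E'
from h import *
print(pose()[0],yaw(),pose()[1].as_matrix().round(3))
p,R=go([420,-250,240],-90,15)
go([512,170,240],-90,15,p,R)
E
```

```text
[ 238.44613331 -604.25901909  189.70017657] -68.46783812707753 [[ 0.93   0.367 -0.   ]
 [ 0.367 -0.93   0.001]
 [ 0.    -0.001 -1.   ]]
0.133 -0.117 -0.022 -0.000 0.000 0.024; 0.130 -0.120 -0.022 -0.000 0.000 0.024; 0.127 -0.123 -0.022 -0.000 0.000 0.024; 0.124 -0.127 -0.022 -0.000 0.000 0.024; 0.120 -0.130 -0.022 -0.000 0.000 0.024; 0.117 -0.133 -0.022 -0.000 0.000 0.024; 0.114 -0.135 -0.022 -0.000 0.000 0.024; 0.110 -0.138 -0.022 -0.000 0.000 0.024; 0.107 -0.141 -0.022 -0.000 0.000 0.024; 0.103 -0.144 -0.022 -0.000 0.000 0.024; 0.100 -0.146 -0.022 -0.000 0.000 0.024; 0.096 -0.149 -0.022 -0.000 0.000 0.024; 0.092 -0.151 -0.022 -0.000 0.000 0.024; 0.088 -0.153 -0.022 -0.000 0.000 0.024; 0.085 -0.155 -0.022 -0.000 0.000 0.024; 
0.041 -0.187 0.000 0.000 0.000 0.000; 0.041 -0.187 0.000 0.000 0.000 0.000; 0.041 -0.187 0.000 0.000 0.000 0.000; 0.041 -0.187 0.000 0.000 0.000 0.000; 0.041 -0.187 0.000 0.000 0.000 0.000; 0.041 -0.187 0.000 0.000 0.000 0.000; 0.041 -0.187 0.000 0.000 0.000 0.000; 0.041 -0.187 0.000 0.000 0.000 0.000; 0.041 -0.187 0.000 0.000 0.000 0.000; 0.041 -0.187 0.000 0.000 0.000 0.000; 0.041 -0.187 0.000 0.000 0.000 0.000; 0.041 -0.187 0.000 0.000 0.000 0.000; 0.041 -0.187 0.000 0.000 0.000 0.000; 0.041 -0.187 0.000 0.000 0.000 0.000; 0.041 -0.187 0.000 0.000 0.000 0.000;
```

Request:
send_rows(
  commands="0.13 -0.12 -0.022 0 0 0.024; 0.13 -0.12 -0.022 0 0 0.024; 0.13 -0.12 -0.022 0 0 0.024; 0.125 -0.125 -0.022 0 0 0.024; 0.12 -0.13 -0.022 0 0 0.024",
  grip=0.45,
  force=40,
)

```text
t: 0.67
position: [299.8, -485.5, 206.8]
eef_rot: [-0.0, 0.992, 0.124, 0.0]
wrist_force: [0.2, 0.1, -0.3]
opening: 64.2
gripper_force: 0.0
```

Request:
send_rows(
  commands="0.117 -0.133 -0.022 0 0 0.024; 0.114 -0.135 -0.022 0 0 0.024; 0.11 -0.138 -0.022 0 0 0.024; 0.107 -0.141 -0.022 0 0 0.024; 0.103 -0.144 -0.022 0 0 0.024",
)

```text
t: 1.08
position: [360.2, -367.3, 223.4]
eef_rot: [-0.0, 0.998, 0.062, 0.0]
wrist_force: [0.4, -0.1, -0.1]
opening: 51.4
gripper_force: 0.0
```

Request:
send_rows(
  commands="0.1 -0.146 -0.022 0 0 0.024; 0.096 -0.149 -0.022 0 0 0.024; 0.092 -0.151 -0.022 0 0 0.024; 0.088 -0.153 -0.022 0 0 0.024; 0.085 -0.155 -0.022 0 0 0.024",
)

```text
t: 1.5
position: [420.7, -249.4, 240.0]
eef_rot: [-0.0, 1.0, -0.001, 0.0]
wrist_force: [0.0, -0.8, 0.7]
opening: 51.2
gripper_force: 0.0
```

Request:
send_rows(
  commands="0.04 -0.187 0 0 0 0; 0.04 -0.187 0 0 0 0; 0.04 -0.187 0 0 0 0; 0.04 -0.187 0 0 0 0; 0.04 -0.187 0 0 0 0",
)

```text
t: 1.92
position: [450.6, -109.0, 239.9]
eef_rot: [0.0, 1.0, -0.001, 0.0]
wrist_force: [0.7, 0.5, 0.3]
opening: 51.4
gripper_force: 0.0
```

Request:
send_rows(
  commands="0.04 -0.187 0 0 0 0; 0.04 -0.187 0 0 0 0; 0.04 -0.187 0 0 0 0; 0.04 -0.187 0 0 0 0; 0.04 -0.187 0 0 0 0",
)

```text
t: 2.33
position: [480.7, 31.1, 239.9]
eef_rot: [0.0, 1.0, -0.001, 0.0]
wrist_force: [0.6, -0.1, 0.1]
opening: 51.3
gripper_force: 0.0
```

Request:
send_rows(
  commands="0.04 -0.187 0 0 0 0; 0.04 -0.187 0 0 0 0; 0.04 -0.187 0 0 0 0; 0.04 -0.187 0 0 0 0; 0 0 0 0 0 0",
)

```text
t: 2.75
position: [504.7, 149.8, 239.7]
eef_rot: [-0.003, 1.0, 0.004, 0.0]
wrist_force: [-0.1, 0.4, -0.2]
opening: 51.1
gripper_force: 0.0
```

```bash
python3 - <<'E'
from h import *
np.set_printoptions(precision=1,suppress=True)
c=snap('wrist','w1')
for z in (140,60): print(z, proj(c,[514.5,170.5,z]))
E
```

```text
140 [292.7 179.6]
60 [297.5 164.3]
```

View pics/w1.png

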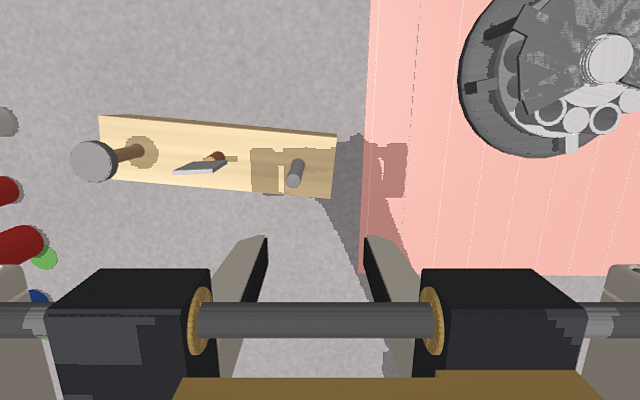

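The wrist view shows the bar's top at (294,181) and its foot at the block at (299,163). That is within about 1 mm of my estimate, so I go down and grasp.

Request:
send_rows(
  commands="0.032 -0.07 0 0 0 0; 0.032 -0.07 0 0 0 0; 0 0 0.13 0 0 0; 0 0 0.15 0 0 0; 0 0 0.15 0 0 0",
)

```text
t: 3.22
position: [515.6, 163.1, 175.1]
eef_rot: [-0.0, 1.0, -0.001, 0.001]
wrist_force: [0.2, 0.4, -0.2]
opening: 51.0
gripper_force: 0.0
```

Request:
send_rows(
  commands="0 0 0.15 0 0 0; 0 0 0.15 0 0 0; 0 0 0.15 0 0 0; 0 0 0.12 0 0 0; 0 0 0.05 0 0 0",
)

```text
t: 3.63
position: [513.4, 162.0, 79.8]
eef_rot: [0.001, 1.0, -0.001, -0.002]
wrist_force: [-0.7, -0.1, 0.1]
opening: 51.4
gripper_force: 0.0
```

Request:
send_rows(
  commands="0 0 0 0 0 0; 0 0 0 0 0 0; 0 0 0 0 0 0; 0 0 0 0 0 0; 0 0 0 0 0 0",
  grip=1,
  force=40,
)

```text
t: 4.05
position: [515.4, 163.5, 83.5]
eef_rot: [-0.001, 1.0, -0.001, 0.001]
wrist_force: [1.0, 1.1, 1.9]
opening: 22.6
gripper_force: 0.6
```

Request:
send_rows(
  commands="0 -0.015 0 0 0 0; 0 -0.016 0 0 0 0; 0 -0.016 0 0 0 0; 0 0 0 0 0 0; 0 0 0 0 0 0",
)

```text
t: 4.47
position: [515.5, 169.7, 83.3]
eef_rot: [0.0, 1.0, -0.001, 0.001]
wrist_force: [0.5, -0.1, 6.2]
opening: 13.7
gripper_force: 39.9
```

Request:
send_rows(
  commands="0 0 0 0 0 0; 0 0 0 0 0 0; 0 0 0 0 0 0; 0 0 0 0 0 0; 0 0 0 0 0 0",
)

```text
t: 4.88
position: [515.5, 169.7, 83.3]
eef_rot: [0.0, 1.0, -0.001, 0.001]
wrist_force: [-0.0, -0.2, 5.5]
opening: 13.2
gripper_force: 39.9
```

Request:
send_rows(
  commands="0 0 -0.06 0 0 0; 0 0 -0.12 0 0 0; 0 0 -0.2 0 0 0; 0 0 -0.24 0 0 0; 0 0 -0.24 0 0 0",
)

```text
t: 5.3
position: [513.0, 169.3, 212.0]
eef_rot: [0.001, 1.0, -0.001, -0.002]
wrist_force: [0.4, 0.4, -1.7]
opening: 13.4
gripper_force: 39.8
```

```bash
python3 - <<'E'
from h import *
print(pose()[0],yaw(),sense()['joints'],sense()['gripper_force'],sense()['opening'])
go([570.5,-145.5,205],-67,10)
E
```

```text
[512.98740654 169.2938895  211.95615946] -90.06367103848359 [-0.25369386  0.42775311 -0.1553608   1.70561759  0.07557083  1.01808356
 -2.00715052] 39.827585220336914 13.415768102014903
0.039 0.210 0.005 0.000 0.000 -0.038; 0.030 0.211 0.005 0.000 0.000 -0.038; 0.022 0.212 0.005 0.000 0.000 -0.038; 0.013 0.213 0.005 0.000 0.000 -0.038; 0.004 0.213 0.005 0.000 0.000 -0.038; -0.004 0.213 0.005 0.000 0.000 -0.038; -0.013 0.213 0.005 0.000 0.000 -0.038; -0.021 0.212 0.005 0.000 0.000 -0.038; -0.030 0.211 0.005 0.000 0.000 -0.038; -0.038 0.210 0.005 0.000 0.000 -0.038;
```

Request:
send_rows(
  commands="0.039 0.1 -0.06 0 0 -0.038; 0.03 0.18 -0.03 0 0 -0.038; 0.022 0.212 0 0 0 -0.038; 0.013 0.213 0 0 0 -0.038; 0.004 0.213 0 0 0 -0.038",
)

```text
t: 5.72
position: [542.0, 32.3, 224.7]
eef_rot: [0.0, 0.995, 0.1, -0.001]
wrist_force: [0.2, -0.4, -1.9]
opening: 13.6
gripper_force: 39.8
```

Request:
send_rows(
  commands="-0.004 0.213 0 0 0 -0.038; -0.013 0.213 0 0 0 -0.038; -0.021 0.212 0.01 0 0 -0.038; -0.03 0.211 0.01 0 0 -0.038; -0.038 0.21 0.01 0 0 -0.038",
)

```text
t: 6.13
position: [570.1, -125.1, 219.9]
eef_rot: [-0.0, 0.98, 0.198, -0.001]
wrist_force: [0.0, 0.5, -1.5]
opening: 13.2
gripper_force: 39.8
```

Request:
send_rows(
  commands="-0.01 0.1 0.03 0 0 0; 0 0.042 0.03 0 0 0; 0 0 0 0 0 0; 0 0 0 0 0 0; 0 0 0 0 0 0",
)

```text
t: 6.55
position: [578.1, -140.2, 211.3]
eef_rot: [-0.001, 0.98, 0.199, -0.0]
wrist_force: [-0.5, -0.8, -1.7]
opening: 13.3
gripper_force: 39.8
```

```bash
python3 - <<'E'
from h import *
np.set_printoptions(precision=1,suppress=True)
c=snap('wrist','w2');a=snap('scene');b=snap('top')
cv2.imwrite('pics/a2.png',a['frame'][:,:,::-1]);cv2.imwrite('pics/b2.png',b['frame'][:,:,::-1])
p,R=pose();print(p,yaw())
print(proj(c,[570.5,-145.5,80]),proj(c,[578,-88,80]),proj(c,[624,-123,96]), proj(c,p-[0,0,73]),'top view foot',proj(b,p-[0,0,73]),'scene foot',proj(a,p-[0,0,73]))
W=c['frame'][:,:,::-1]
def cr(i,x,y,w,h,s): return cv2.resize(i[y:y+h,x:x+w],None,fx=s,fy=s,interpolation=cv2.INTER_CUBIC)
A=cr(a['frame'][:,:,::-1],190,195,100,140,2.85);
cv2.imwrite('pics/z2.png',np.hstack([cv2.resize(W,(512,320)),cr(a['frame'][:,:,::-1],195,215,90,100,3.2)]))
E
```

```text
[ 578.3 -141.6  211.7] -67.08849265953091
[317.6 191.4] [266.4 162.3] [318.  133.7] [317.4 198.9] top view foot [428.5 175.3] scene foot [222.5 258.1]
```

View pics/z2.png

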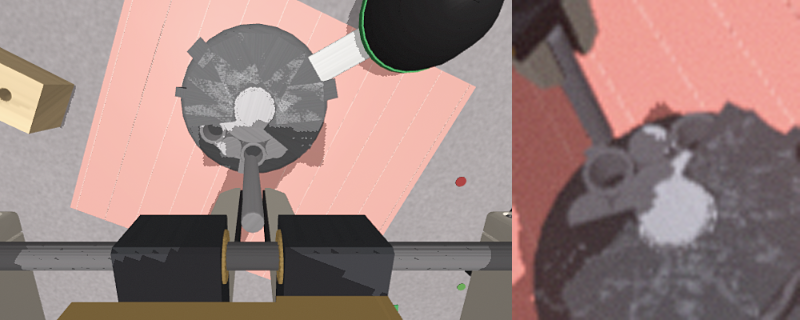

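The wrist view puts the spindle and the left hole within about 1 mm of prediction. The bar's foot may be tilted slightly forward, so I'll zoom in on it.

```bash
python3 - <<'E'
import cv2,numpy as np
def cr(i,x,y,w,h,s): return cv2.resize(i[y:y+h,x:x+w],None,fx=s,fy=s,interpolation=cv2.INTER_CUBIC)
w=cv2.imread('pics/w2.png');a=cv2.imread('pics/a2.png')
cv2.imwrite('pics/z3.png',np.hstack([cr(w,280,160,80,120,5),cr(a,195,215,50,75,8)]))
E
```

```text
(no output)
```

View pics/z3.png

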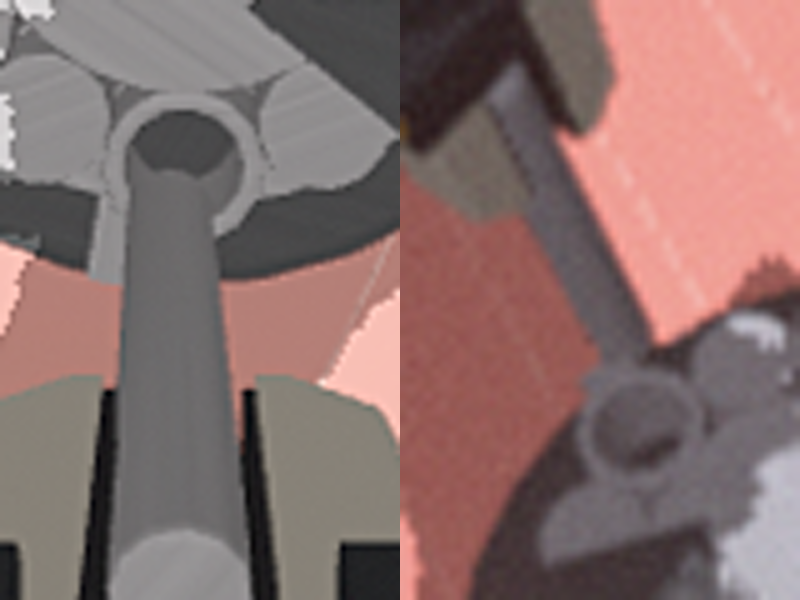

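Request:
send_rows(
  commands="-0.03 0.007 0.05 0 0 0; -0.029 0.007 0.08 0 0 0; 0 0 0.1 0 0 0; 0 0 0.08 0 0 0; 0 0 0.03 0 0 0",
)

```text
t: 7.12
position: [568.8, -148.8, 158.1]
eef_rot: [-0.001, 0.98, 0.197, -0.002]
wrist_force: [0.1, 0.7, -1.6]
opening: 13.1
gripper_force: 39.8
```

Request:
send_rows(
  commands="0 0 0 0 0 0; 0 0 0 0 0 0; 0 0 0 0 0 0; 0 0 0 0 0 0; 0 0 0 0 0 0",
)

```text
t: 7.53
position: [571.2, -149.2, 161.0]
eef_rot: [0.0, 0.98, 0.197, 0.001]
wrist_force: [-0.4, -0.2, -1.6]
opening: 12.8
gripper_force: 39.8
```

```bash
python3 - <<'E'
from h import *
np.set_printoptions(precision=1,suppress=True)
c=snap('wrist','w3');p,R=pose();print(p,yaw(),sense()['wrist_force'])
a=snap('scene','a3')
print('foot',proj(c,p-[0,0,73]),'hole',proj(c,[570.5,-145.5,80]), proj(a,p-[0,0,73]),proj(a,[570.5,-145.5,80]))
def cr(i,x,y,w,h,s): return cv2.resize(i[y:y+h,x:x+w],None,fx=s,fy=s,interpolation=cv2.INTER_CUBIC)
cv2.imwrite('pics/z4.png',np.hstack([cr(c['frame'][:,:,::-1],280,140,80,120,5),cr(a['frame'][:,:,::-1],195,225,50,75,8)]))
E
```

```text
[ 571.1 -149.2  160.9] -67.26739108101407 [-0.9  0.2 -1.5]
foot [315.5 198.5] hole [311.1 195. ] [222.5 267.8] [224.8 268.1]
```

View pics/z4.png

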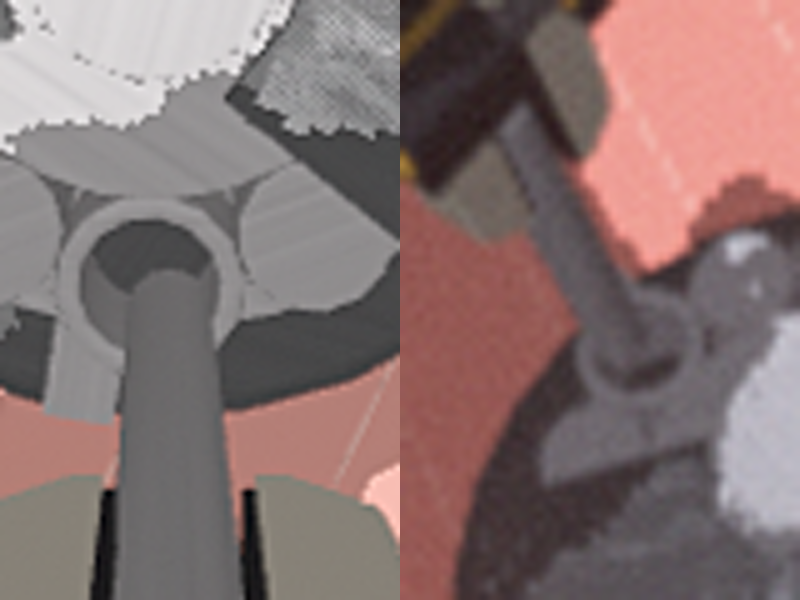

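The foot is about 3.7 mm right of and 3.5 mm behind the hole centre. I correct for that and lower the bar.

Request:
send_rows(
  commands="0.012 -0.013 0 0 0 0; 0.011 -0.012 0 0 0 0; 0 0 0.03 0 0 0; 0 0 0.05 0 0 0; 0 0 0.06 0 0 0",
)

```text
t: 8.05
position: [572.6, -144.4, 138.8]
eef_rot: [0.0, 0.98, 0.197, 0.0]
wrist_force: [0.1, -0.1, -2.5]
opening: 13.1
gripper_force: 39.8
```

Request:
send_rows(
  commands="0 0 0.06 0 0 0; 0 0 0.05 0 0 0; 0 0 0.02 0 0 0; 0 0 0 0 0 0; 0 0 0 0 0 0",
)

```text
t: 8.47
position: [572.5, -144.4, 119.5]
eef_rot: [-0.0, 0.98, 0.197, -0.0]
wrist_force: [-0.3, -0.5, -1.0]
opening: 13.3
gripper_force: 39.8
```

```bash
python3 - <<'E'
from h import *
np.set_printoptions(precision=2,suppress=True)
p,R=pose();print(p,yaw(),sense()['wrist_force'],sense()['joints'])
ax=np.array([624,-123,0]);
v=p-ax; r0=np.hypot(*v[:2]); a0=np.degrees(np.arctan2(v[1],v[0]))%360; print(r0,a0)
n=20
for k in range(1,n+1):
    f=k/n; a=np.radians(a0+(142-a0)*f); 
    p2=[624+58*np.cos(a),-123+58*np.sin(a),p[2]]
    if k==1: P,Q=go(p2,np.degrees(a)-270,1)
    else: P,Q=go(p2,np.degrees(a)-270,1,P,Q)
E
```

```text
[ 572.48 -144.37  119.53] -67.26846336288119 [-0.31 -0.5  -1.  ] [ 0.32  0.6  -0.18  1.69  0.13  0.87 -1.09]
55.777817742755445 202.52892002841796
-0.014 -0.020 0.000 -0.000 0.000 0.054; 
0.001 -0.020 0.000 0.000 0.000 0.050; 
0.001 -0.020 0.000 0.000 0.000 0.050; 
0.001 -0.020 0.000 0.000 0.000 0.050; 
0.001 -0.020 0.000 0.000 0.000 0.050; 
0.001 -0.020 0.000 0.000 0.000 0.050; 
0.001 -0.020 0.000 0.000 0.000 0.050; 
0.001 -0.020 0.000 0.000 0.000 0.050; 
0.001 -0.020 0.000 0.000 0.000 0.050; 
0.001 -0.020 0.000 0.000 0.000 0.050; 
0.001 -0.020 0.000 0.000 0.000 0.050; 
0.001 -0.020 0.000 0.000 0.000 0.050; 
0.001 -0.020 0.000 0.000 0.000 0.050; 
0.001 -0.020 0.000 0.000 0.000 0.050; 
0.001 -0.020 0.000 0.000 0.000 0.050; 
0.001 -0.020 0.000 0.000 0.000 0.050; 
0.001 -0.020 0.000 0.000 0.000 0.050; 
0.001 -0.020 0.000 0.000 0.000 0.050; 
0.001 -0.020 0.000 0.000 0.000 0.050; 
0.001 -0.020 0.000 0.000 0.000 0.050;
```

Request:
send_rows(
  commands="0 -0.02 0 0 0 0.05; 0.001 -0.02 0 0 0 0.05; 0.001 -0.02 0 0 0 0.05; 0.001 -0.02 0 0 0 0.05; 0.001 -0.02 0 0 0 0.05",
)

```text
t: 8.88
position: [569.1, -133.1, 120.4]
eef_rot: [0.002, 0.998, 0.065, 0.001]
wrist_force: [-0.5, -3.9, -3.4]
opening: 13.3
gripper_force: 39.9
```

Request:
send_rows(
  commands="0.001 -0.02 0 0 0 0.05; 0.001 -0.02 0 0 0 0.05; 0.001 -0.02 0 0 0 0.05; 0.001 -0.02 0 0 0 0.05; 0.001 -0.02 0 0 0 0.05",
)

```text
t: 9.3
position: [568.6, -118.1, 120.3]
eef_rot: [0.002, 0.998, -0.065, 0.0]
wrist_force: [-1.1, -3.3, -1.4]
opening: 13.2
gripper_force: 39.9
```

```bash
python3 - <<'E'
from h import *
np.set_printoptions(precision=2,suppress=True)
c=snap('wrist','w5')
p,R=pose();print(p,yaw(),sense()['wrist_force'])
v=p-np.array([624,-123,0]); print(np.hypot(*v[:2]),np.degrees(np.arctan2(v[1],v[0]))%360)
cv2.imwrite('pics/z5.png',cv2.resize(c['frame'][40:240,200:450,::-1],None,fx=3,fy=3))
E
```

```text
[ 568.89 -116.68  120.4 ] -97.5309002528714 [-0.23 -3.   -0.84]
55.46945088804748 173.461197797259
```

View pics/z5.png

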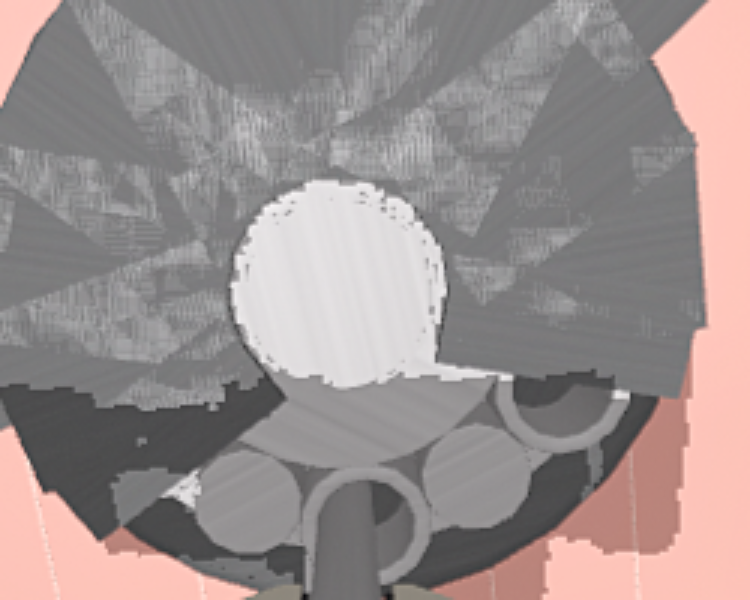

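The collar turns with the bar pressed against the hole's left wall, at crop (350,530). The next hole is coming into the opening at the right, at crop (562,400). I push on.

Request:
send_rows(
  commands="0.001 -0.02 0 0 0 0.05; 0.001 -0.02 0 0 0 0.05; 0.001 -0.02 0 0 0 0.05; 0.001 -0.02 0 0 0 0.05; 0.001 -0.02 0 0 0 0.05",
)

```text
t: 9.77
position: [572.5, -102.9, 120.4]
eef_rot: [0.002, 0.981, -0.194, -0.0]
wrist_force: [-1.5, -4.3, 0.1]
opening: 13.3
gripper_force: 40.0
```

Request:
send_rows(
  commands="0.001 -0.02 0 0 0 0.05; 0.001 -0.02 0 0 0 0.05; 0.001 -0.02 0 0 0 0.05; 0.001 -0.02 0 0 0 0.05; 0 0 0 0 0 0",
)

```text
t: 10.18
position: [578.7, -90.8, 120.1]
eef_rot: [0.001, 0.956, -0.294, -0.0]
wrist_force: [-1.1, -1.8, -0.5]
opening: 13.2
gripper_force: 40.0
```

```bash
python3 - <<'E'
from h import *
np.set_printoptions(precision=2,suppress=True)
p,R=pose();print(p,yaw(),sense()['wrist_force'])
v=p-np.array([624,-123,0]); print(np.hypot(*v[:2]),np.degrees(np.arctan2(v[1],v[0]))%360)
a=snap('scene','a6');b=snap('top','b6');c=snap('wrist','w6')
for an in (203,205,207,209):
    h=[624+58*np.cos(np.radians(an)),-123+58*np.sin(np.radians(an)),80]
    print(an,h,proj(a,h),proj(b,h),proj(c,h))
E
```

```text
[578.69 -90.81 120.13] -124.25259497969344 [-1.14 -1.78 -0.48]
55.577879225561006 144.60478053002504
203 [np.float64(570.6107184997585), np.float64(-145.66240545237787), 80] [224.78 268.2 ] [423.96 186.56] [384.75 178.1 ]
205 [np.float64(571.4341483518743), np.float64(-147.51185918096056), 80] [224.13 269.  ] [424.76 186.06] [386.38 175.73]
207 [np.float64(572.3216215970747), np.float64(-149.3314489848937), 80] [223.51 269.81] [425.55 185.52] [387.94 173.29]
209 [np.float64(573.272056985915), np.float64(-151.11895797428755), 80] [222.91 270.65] [426.32 184.96] [389.43 170.8 ]
```

Request:
send_rows(
  commands="0 0.01 -0.04 0 0 0; 0 0.01 -0.08 0 0 0; 0 0 -0.13 0 0 0; 0 0 -0.15 0 0 0; 0 0 -0.1 0 0 0",
)

```text
t: 10.75
position: [579.3, -91.4, 197.4]
eef_rot: [-0.002, 0.956, -0.294, 0.002]
wrist_force: [0.4, -0.4, -2.8]
opening: 13.2
gripper_force: 40.0
```

Request:
send_rows(
  commands="0.001 0.03 0 0 0 -0.083; 0.001 0.033 0 0 0 -0.083; 0.001 0.033 0 0 0 -0.083; 0.001 0.033 0 0 0 -0.083; 0.001 0.033 0 0 0 -0.083",
)

```text
t: 11.17
position: [569.1, -113.8, 195.6]
eef_rot: [-0.001, 0.997, -0.079, 0.001]
wrist_force: [-1.2, -0.8, -2.4]
opening: 13.4
gripper_force: 40.0
```

Request:
send_rows(
  commands="0.001 0.033 0 0 0 -0.083; 0.001 0.033 0 0 0 -0.083; 0.001 0.033 0 0 0 -0.083; 0.001 0.033 0 0 0 -0.083; 0.001 0.033 0 0 0 -0.083",
)

```text
t: 11.58
position: [570.2, -138.5, 195.6]
eef_rot: [-0.001, 0.99, 0.138, 0.001]
wrist_force: [-0.2, -0.6, -1.9]
opening: 13.4
gripper_force: 40.0
```

Request:
send_rows(
  commands="0.001 0.02 0 0 0 -0.083; 0 0.015 0 0 0 -0.083; 0 0 0 0 0 -0.04; 0 0 0 0 0 0; 0 0 0 0 0 0",
)

```text
t: 12.0
position: [571.6, -143.6, 195.3]
eef_rot: [-0.0, 0.971, 0.241, 0.001]
wrist_force: [-0.0, -0.2, -2.0]
opening: 13.1
gripper_force: 40.0
```

```bash
python3 - <<'E'
from h import *
np.set_printoptions(precision=2,suppress=True)
p,R=pose();print(p,yaw(),sense()['wrist_force'])
v=p-np.array([624,-123,0]); print(np.hypot(*v[:2]),np.degrees(np.arctan2(v[1],v[0]))%360)
c=snap('wrist','w7');b=snap('top','b7');a=snap('scene','a7')
for an in (149,209):
    h=[624+58*np.cos(np.radians(an)),-123+58*np.sin(np.radians(an)),80]
    print(an,h,proj(a,h),proj(b,h),proj(c,h))
print('foot',proj(c,p-[0,0,73]),proj(a,p-[0,0,73]))
def cr(i,x,y,w,h,s): return cv2.resize(i[y:y+h,x:x+w,::-1],None,fx=s,fy=s,interpolation=cv2.INTER_CUBIC)
cv2.imwrite('pics/z7.png',np.hstack([cr(c['frame'],240,110,120,120,4),cr(a['frame'],195,225,50,75,6.4)]))
E
```

```text
[ 571.65 -143.63  195.31] -62.12607506467539 [-0.   -0.2  -1.97]
56.270712049312955 201.50977545710637
149 [np.float64(574.2842965592774), np.float64(-93.12779165521684), 80] [248.75 256.38] [398.34 188.29] [268.65 159.29]
209 [np.float64(573.272056985915), np.float64(-151.11895797428755), 80] [222.91 270.65] [426.32 184.96] [323.36 188.63]
foot [315.71 198.48] [221.7  259.53]
```

View pics/z7.png

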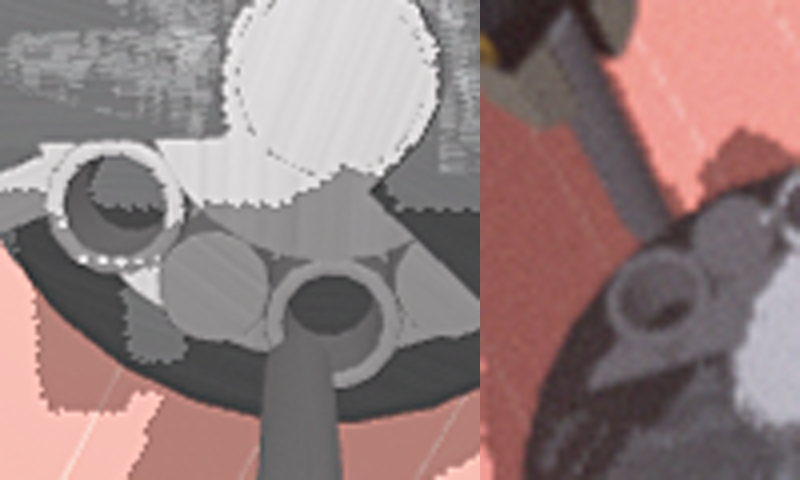

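The next hole is at crop (334,322), which is px (323.5,190.5) and about 209° on the collar. The foot needs to move 7.4 mm along tool y.

Request:
send_rows(
  commands="0 0.025 0 0 0 0; 0 0.025 0.04 0 0 0; 0 0 0.08 0 0 0; 0 0 0.08 0 0 0; 0 0 0.04 0 0 0",
)

```text
t: 12.57
position: [573.6, -151.4, 156.9]
eef_rot: [-0.001, 0.971, 0.241, -0.001]
wrist_force: [-1.2, -0.0, -1.7]
opening: 13.3
gripper_force: 40.0
```

Request:
send_rows(
  commands="0 0 0.01 0 0 0; 0 0 0.03 0 0 0; 0 0 0.03 0 0 0; 0 0 0.03 0 0 0; 0 0 0.03 0 0 0",
)

```text
t: 12.98
position: [574.7, -151.1, 139.2]
eef_rot: [0.0, 0.971, 0.241, 0.0]
wrist_force: [-0.7, 0.5, -2.1]
opening: 13.1
gripper_force: 40.0
```

Request:
send_rows(
  commands="0 0 0.03 0 0 0; 0 0 0.04 0 0 0; 0 0 0.04 0 0 0; 0 0 0.02 0 0 0; 0 0 0 0 0 0",
)

```text
t: 13.4
position: [573.7, -150.9, 118.7]
eef_rot: [-0.0, 0.971, 0.241, -0.001]
wrist_force: [0.0, 0.5, -2.2]
opening: 13.3
gripper_force: 40.0
```

Request:
send_rows(
  commands="0.001 -0.02 0 0 0 0.05; 0.001 -0.02 0 0 0 0.05; 0.001 -0.02 0 0 0 0.05; 0.001 -0.02 0 0 0 0.05; 0.001 -0.02 0 0 0 0.05",
)

```text
t: 13.82
position: [569.7, -139.7, 119.9]
eef_rot: [0.002, 0.994, 0.11, 0.0]
wrist_force: [0.2, -3.7, -2.5]
opening: 13.2
gripper_force: 40.0
```

Request:
send_rows(
  commands="0.001 -0.02 0 0 0 0.05; 0.001 -0.02 0 0 0 0.05; 0.001 -0.02 0 0 0 0.05; 0 -0.01 0 0 0 0.025; 0 -0.01 0 0 0 0.025",
)

```text
t: 14.23
position: [567.8, -126.6, 119.8]
eef_rot: [0.001, 1.0, 0.007, -0.0]
wrist_force: [-1.5, -3.6, -1.8]
opening: 13.3
gripper_force: 40.0
```

Request:
send_rows(
  commands="0 -0.01 0 0 0 0.025; 0 -0.01 0 0 0 0.025; 0 -0.01 0 0 0 0.025; 0 -0.01 0 0 0 0.025; 0 0 0 0 0 0",
)

```text
t: 14.65
position: [568.4, -118.4, 119.8]
eef_rot: [-0.0, 0.999, -0.045, -0.0]
wrist_force: [-1.7, -2.4, -1.2]
opening: 13.2
gripper_force: 40.0
```

Request:
send_rows(
  commands="0 -0.01 0 0 0 0.025; 0 -0.01 0 0 0 0.025; 0 -0.01 0 0 0 0; 0 0 0 0 0 0; 0 0 0 0 0 0",
)

```text
t: 15.07
position: [568.3, -117.4, 119.9]
eef_rot: [0.002, 0.997, -0.072, -0.0]
wrist_force: [-2.6, -6.9, 0.3]
opening: 13.4
gripper_force: 40.1
```

Request:
send_rows(
  commands="0 -0.01 0 0 0 0; 0 -0.01 0 0 0 0; 0 -0.01 0 0 0 0; 0 0 0 0 0 0; 0 0 0 0 0 0",
)

```text
t: 15.48
position: [568.8, -115.9, 120.1]
eef_rot: [0.004, 0.997, -0.073, -0.0]
wrist_force: [-3.1, -9.1, -0.5]
opening: 13.5
gripper_force: 40.3
```

```bash
python3 - <<'E'
from h import *
np.set_printoptions(precision=2,suppress=True)
s=sense(); p,R=pose();print(p,yaw(),s['wrist_force'],s['ft_torque'])
c=snap('wrist','w8');a=snap('scene','a8');b=snap('top','b8')
# rings: ellipse fits of dark hole interiors in wrist view
g=cv2.cvtColor(c['frame'],cv2.COLOR_RGB2GRAY); 
for an in (121,181,185,241):
    h=[624+58*np.cos(np.radians(an)),-123+58*np.sin(np.radians(an)),80]; print(an,proj(c,h),proj(b,h))
cn,_=cv2.findContours(cv2.inRange(g,150,255),cv2.RETR_CCOMP,cv2.CHAIN_APPROX_NONE)
cn2,_=cv2.findContours(cv2.inRange(g,0,85),cv2.RETR_LIST,cv2.CHAIN_APPROX_NONE)
for k in list(cn)+list(cn2):
    if 60<len(k)<140:
        e=cv2.fitEllipse(k); q=plane(c,*e[0],80)-[624,-123,80]
        print(np.array(e[0]),np.array(e[1]),'r',np.hypot(*q[:2]),'ang',np.degrees(np.arctan2(q[1],q[0]))%360)
E
```

```text
[ 568.78 -115.88  120.05] -98.33264774534483 [-3.06 -9.08 -0.54] [-2.85  0.79 -0.  ]
121 [250.44 185.39] [387.05 180.3 ]
181 [326.19 212.41] [413.99 190.15]
185 [331.62 211.35] [415.91 189.78]
241 [390.34 162.42] [434.88 172.99]
[334.52 338.51] [15.84 20.08] r 166.67804378352432 ang 177.55973435128607
[297.25 359.7 ] [12.36 50.94] r 186.83545240669426 ang 167.45134697296862
[ 30.65 288.49] [ 7.24 36.25] r 248.96796719120695 ang 110.01483464565811
[310.37 280.63] [17.39 38.76] r 112.83038950316497 ang 170.4307939936761
[292.95 210.44] [14.78 52.03] r 57.588096524915436 ang 156.687839203969
[388.48 170.93] [28.39 36.61] r 59.54746234990882 ang 235.1962131435876
[207.28 146.33] [ 7.65 24.42] r 73.7073051904633 ang 88.65508017791569
[424.75 141.14] [15.53 18.98] r 77.46592425131925 ang 257.46053081352795
[315.34  78.96] [13.62 23.8 ] r 34.99041499606127 ang 349.17567495576105
[379.1   65.79] [15.21 16.56] r 60.93984376097791 ang 306.63184171856045
[281.84  50.1 ] [ 6.28 38.37] r 56.150912176296686 ang 12.535180083820578
[ 3.19 37.79] [ 7.93 47.05] r 204.6836836344103 ang 64.7589511500617
[314.72 335.52] [ 3.45 87.33] r 162.78317794940804 ang 171.98015226144148
[ 18.78 334.11] [ 9.86 33.94] r 286.4729348787402 ang 115.48192567193179
[503.24 318.89] [ 1.21 12.44] r 213.42170445036723 ang 217.64786725364846
[260.44 217.57] [14.19 35.38] r 72.31722778454188 ang 139.20434612164667
[408.12 184.3 ] [ 8.8  37.19] r 77.07173564335257 ang 233.56265158877184
[383.58 167.9 ] [ 7.86 28.25] r 55.35930940185682 ang 235.55752601595646
```

Request:
send_rows(
  commands="0 -0.02 0 0 0 0; 0 -0.02 0 0 0 0; 0 0 0 0 0 0; 0 0 0 0 0 0; 0 0 0 0 0 0",
)

```text
t: 16.05
position: [570.1, -112.3, 120.5]
eef_rot: [0.005, 0.997, -0.073, 0.001]
wrist_force: [-2.2, -11.5, -1.0]
opening: 13.8
gripper_force: 40.5
```

```bash
python3 - <<'E'
from h import *
np.set_printoptions(precision=2,suppress=True)
s=sense(); p,R=pose();print(p,yaw(),s['wrist_force'],s['ft_torque'],R.as_matrix()[:,2])
c8=cv2.imread('pics/w8.png');c=snap('wrist','w9');b=snap('top');b8=cv2.imread('pics/b8.png')[:,:,::-1]
d=cv2.absdiff(b['frame'],b8)[150:215,360:445].max(2); print('top diff px',(d>40).sum())
# track collar features between b6-like frames: bright lug in top view
for n,f in(('b7',cv2.imread('pics/b7.png')[:,:,::-1]),('b8',b8),('now',b['frame'])):
    g=cv2.cvtColor(np.ascontiguousarray(f),cv2.COLOR_RGB2GRAY); sub=g[175:215,370:450]; 
    m=cv2.inRange(sub,140,255); k,l,st,ce=cv2.connectedComponentsWithStats(m); print(n,[(st[i,4],ce[i]+[370,175]) for i in range(1,k) if st[i,4]>8])
E
```

```text
[ 570.08 -112.28  120.46] -98.39485376486222 [ -2.22 -11.53  -0.97] [-3.56  0.63 -0.01] [ 0.   -0.01 -1.  ]
top diff px 181
b7 [(np.int32(71), array([404.31, 178.56])), (np.int32(34), array([385.15, 196.76])), (np.int32(15), array([404.07, 201.07])), (np.int32(33), array([372.7 , 212.18]))]
b8 [(np.int32(29), array([386.97, 194.41])), (np.int32(14), array([436.07, 213.57]))]
now [(np.int32(15), array([385.73, 194.33])), (np.int32(22), array([434.77, 213.27]))]
```

```bash
python3 - <<'E'
from h import *
a=snap('scene');b=snap('top');c=snap('wrist')
def rect(s,an0=100,an1=260): # unroll collar top: angle (cols, 1deg) x radius 40..76
    A=np.radians(np.arange(an0,an1)); r=np.arange(44,75)
    X=np.array([[624+q*np.cos(t),-123+q*np.sin(t),80] for q in r for t in A])
    P=(s['mtx']@(s['R']@X.T+s['t'][:,None])); P=(P[:2]/P[2]).T.reshape(len(r),len(A),2).astype(np.float32)
    return cv2.remap(s['frame'][:,:,::-1].copy(),P[...,0],P[...,1],cv2.INTER_LINEAR)
im=np.vstack([cv2.resize(rect(s),None,fx=5,fy=5,interpolation=cv2.INTER_CUBIC) for s in (a,b,c)])
cv2.imwrite('pics/un.png',im)
g=cv2.cvtColor(rect(c),cv2.COLOR_BGR2GRAY).astype(int)
for r in (12,14,16): print(r+44,[(100+i,g[r,i]) for i in range(0,160,3)].__repr__().replace('np.int64',''))
E
```

```text
56 [(100, (154)), (103, (124)), (106, (123)), (109, (123)), (112, (159)), (115, (76)), (118, (74)), (121, (77)), (124, (77)), (127, (78)), (130, (77)), (133, (78)), (136, (141)), (139, (148)), (142, (146)), (145, (146)), (148, (146)), (151, (147)), (154, (148)), (157, (147)), (160, (148)), (163, (147)), (166, (150)), (169, (104)), (172, (106)), (175, (111)), (178, (111)), (181, (107)), (184, (77)), (187, (76)), (190, (101)), (193, (151)), (196, (128)), (199, (147)), (202, (146)), (205, (147)), (208, (151)), (211, (147)), (214, (147)), (217, (145)), (220, (149)), (223, (120)), (226, (154)), (229, (111)), (232, (88)), (235, (74)), (238, (75)), (241, (119)), (244, (121)), (247, (120)), (250, (120)), (253, (119)), (256, (128)), (259, (144))]
58 [(100, (130)), (103, (123)), (106, (122)), (109, (125)), (112, (120)), (115, (77)), (118, (77)), (121, (77)), (124, (76)), (127, (78)), (130, (77)), (133, (77)), (136, (150)), (139, (150)), (142, (150)), (145, (150)), (148, (150)), (151, (150)), (154, (150)), (157, (145)), (160, (147)), (163, (147)), (166, (151)), (169, (98)), (172, (108)), (175, 
[... 445 characters left out ...]
9, (123)), (112, (77)), (115, (77)), (118, (74)), (121, (76)), (124, (77)), (127, (77)), (130, (76)), (133, (74)), (136, (148)), (139, (143)), (142, (147)), (145, (148)), (148, (148)), (151, (147)), (154, (148)), (157, (149)), (160, (150)), (163, (145)), (166, (150)), (169, (101)), (172, (109)), (175, (112)), (178, (111)), (181, (105)), (184, (112)), (187, (105)), (190, (99)), (193, (148)), (196, (139)), (199, (146)), (202, (148)), (205, (146)), (208, (148)), (211, (147)), (214, (148)), (217, (150)), (220, (149)), (223, (142)), (226, (152)), (229, (110)), (232, (110)), (235, (111)), (238, (96)), (241, (114)), (244, (120)), (247, (120)), (250, (120)), (253, (119)), (256, (130)), (259, (151))]
```

The unrolled wrist view puts the hole centre at 180°, which is the expected home position, and the force shows the bar stalled against the stop. I back off the load, release and lift.

Request:
send_rows(
  commands="0 0.015 0 0 0 0; 0 0.015 0.005 0 0 0; 0 0.015 0.005 0 0 0; 0 0 0 0 0 0; 0 0 0 0 0 0",
)

```text
t: 16.72
position: [570.0, -115.2, 119.3]
eef_rot: [0.003, 0.997, -0.072, 0.001]
wrist_force: [-2.2, -7.4, 1.9]
opening: 13.3
gripper_force: 40.0
```

Request:
send_rows(
  commands="0 0 0 0 0 0; 0 0 0 0 0 0; 0 0 0 0 0 0; 0 0 0 0 0 0; 0 0 0 0 0 0",
  grip=0,
)

```text
t: 17.13
position: [569.9, -109.2, 118.3]
eef_rot: [-0.001, 0.998, -0.07, 0.0]
wrist_force: [1.4, -0.5, 0.5]
opening: 41.9
gripper_force: 0.0
```

Request:
send_rows(
  commands="0 0 0 0 0 0; 0 0 0 0 0 0; 0 0 0 0 0 0; 0 0 0 0 0 0; 0 0 0 0 0 0",
)

```text
t: 17.55
position: [569.5, -110.8, 118.2]
eef_rot: [-0.0, 0.997, -0.071, -0.0]
wrist_force: [-0.2, -0.7, -0.4]
opening: 75.7
gripper_force: 0.0
```

Request:
send_rows(
  commands="0 0 -0.05 0 0 0; 0 0 -0.1 0 0 0; 0 0 -0.1 0 0 0; 0 0 -0.15 0 0 0; 0 0 -0.15 0 0 0",
)

```text
t: 17.97
position: [569.1, -110.8, 201.8]
eef_rot: [-0.0, 0.997, -0.071, -0.0]
wrist_force: [0.6, -0.3, -0.3]
opening: 93.0
gripper_force: 0.0
```

Request:
send_rows(
  commands="0 0 -0.15 0 0 0; 0 0 -0.15 0 0 0; 0 0 -0.1 0 0 0; 0 0 0 0 0 0; 0 0 0 0 0 0",
)

```text
t: 18.38
position: [569.7, -110.9, 261.6]
eef_rot: [0.0, 0.997, -0.071, 0.001]
wrist_force: [-0.0, -0.8, -1.0]
opening: 93.0
gripper_force: 0.0
```

```bash
python3 - <<'E'
from h import *
a=snap('scene','a9');b=snap('top','b9');c=snap('wrist','w9');print(sense()['t'],pose()[0])
def rect(s,an0=100,an1=260):
    A=np.radians(np.arange(an0,an1)); r=np.array([58])
    X=np.array([[624+58*np.cos(t),-123+58*np.sin(t),80] for t in A])
    P=(s['mtx']@(s['R']@X.T+s['t'][:,None])); P=(P[:2]/P[2]).T.reshape(1,len(A),2).astype(np.float32)
    return cv2.cvtColor(cv2.remap(s['frame'].copy(),P[...,0],P[...,1],cv2.INTER_LINEAR),cv2.COLOR_RGB2GRAY)[0]
for s in (c,b): g=rect(s); print([(100+i,int(g[i])) for i in range(30,148,3)])
# bar top: bright/grey disc, triangulate with two views by difference to the pictures before (a,b)
for s,n in((a,'a8'),(b,'b8')): pass
print('expected bar top px', proj(c,[566,-122,174]),proj(a,[566,-122,174]),proj(b,[566,-122,174]))
x,y=[int(v) for v in proj(c,[566,-122,174])]; gg=cv2.cvtColor(c['frame'].copy(),cv2.COLOR_RGB2GRAY)
print(gg[max(y-40,0):y+41:8, x-40:x+41:8])
E
```

```text
18.5333 [ 568.49811999 -110.5830164   259.26166299]
[(130, 66), (133, 65), (136, 155), (139, 127), (142, 134), (145, 135), (148, 134), (151, 135), (154, 134), (157, 132), (160, 131), (163, 132), (166, 123), (169, 112), (172, 88), (175, 96), (178, 98), (181, 99), (184, 91), (187, 66), (190, 72), (193, 132), (196, 108), (199, 132), (202, 132), (205, 131), (208, 134), (211, 131), (214, 131), (217, 133), (220, 134), (223, 111), (226, 135), (229, 94), (232, 64), (235, 67), (238, 62), (241, 108), (244, 107), (247, 113)]
[(130, 71), (133, 97), (136, 102), (139, 102), (142, 98), (145, 97), (148, 97), (151, 98), (154, 98), (157, 98), (160, 94), (163, 88), (166, 92), (169, 75), (172, 70), (175, 72), (178, 73), (181, 72), (184, 72), (187, 71), (190, 77), (193, 89), (196, 87), (199, 94), (202, 96), (205, 97), (208, 98), (211, 96), (214, 97), (217, 97), (220, 96), (223, 92), (226, 91), (229, 72), (232, 58), (235, 61), (238, 65), (241, 70), (244, 67), (247, 70)]
expected bar top px [328.54073791 195.22266985] [225.39677779 239.57211951] [424.20171514 177.77016335]
[[ 67  65 138 134 134 134 134 136 132 118 146]
 [ 83 132 131  91 130 138  92 133 132 132  64]
 [133 133 131 125  93  98  90 132 132  58  66]
 [ 65 135 132 131  93 100  97  85  65  67  61]
 [ 63  64  65  67  95  99  63  64  67  70 132]
 [201 109 101  66 124 134  56 106 132 133 127]
 [208 197 197 129 132 130 131 132 132 132 155]
 [200 196 196 129 132 132 132 131 132 132 199]
 [195 195 196 194 131 131 132 131 131 130 200]
 [195 195 195 203 131 131 131 131 131 144 195]
 [194 194 194 192 131 130 131 131 131 140 194]]
```

```bash
python3 -c "
from cell import job
print(job.finish_job())"
```

```text
the job is handed in; nothing more can be done
None
```

I handed the job in at about 18.5 s of the 48 s: the bar is standing released in its second hole, and the collar is against what I take to be its stop. I inferred that from the push force rising to about 11 N (3–4 N while turning) and the hole no longer moving, at its expected home angle of about 180°. The hand-in gave no verdict.

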